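Lock a rinsed spray-gun cup upside down on its drying post

TASK

The rinsed spray-gun cup lies on the blue draining mat. Turn it mouth down over the drying post so that its two brass studs drop through the gaps in the post's ring (look or feel for them), press it down on the sprung seat, turn it clockwise seen from above to the stop, and let it rise into the locking notches, so that the air blast cannot blow it off. Use no brute force against the post, and leave the other things on the bench where they are.

Things in the scene. Friction and masses are not known exactly. Their poses are not given: they have to be found in the camera images.
- cup: Bare aluminium spray-gun cup, round, 60 mm outside, 105 mm long, wall 3 mm, mouth 54 mm wide, about 0.16 kg, loose. It starts lying on its side on the mat, its axis 36 mm above the desk. Origin: centre of the outside of the closed end. z axis: from the closed end to the mouth. x axis: through the two studs.
- cup_mouth (a point): Centre of the cup's open mouth, in the plane of its edge.
- cup_stud (a point): One of the cup's two brass studs (the other is on the far side): round pins 8 mm thick that stick out 8 mm from the wall, 76 mm across both tips, their axis 9 mm from the edge of the mouth.
- post: Drying post, fixed: round grey base (128 mm wide, 10 mm thick, brass air inlet at -y to 90 mm from the middle) carrying a grey spigot that centres the mouth (50.4 mm wide up to 42 mm above the desk, tapering to 20 mm at 62 mm), a blow tube and a bayonet ring. Origin: centre of the underside, on the desk; z up, x roughly through both gaps of the ring.
- post_tip (a point): Tip of the steel blow tube in the middle of the post, 18 mm thick, 100 mm above the desk.
- ring_center (a point): Middle of the top of the brass bayonet ring, 37 mm above the desk; ring 92 mm wide outside, 67 mm inside. Its roof has two facing gaps (red marks), 11.5 mm wide, for the studs to drop through. The ring is clamped on the base up to 20 degrees either way off the post's x axis; where is not told. Studs resting on its top hold the mouth's edge 32 mm above the desk.
- seat_top (a point): Middle of the sprung black rubber seat in the ring (65 mm wide): 24 mm above the desk when free, sinks 12 mm against 1 N at first, 10 N at the bottom. From the gap, clockwise seen from above, the studs pass under a roof 30 mm above the desk (mouth pressed below 17 mm) to a stop at 48 degrees; at 45 (green marks) a notch lets them rise until the mouth is 20 mm, the closed end 125 mm above the desk.
- mat: Blue ribbed draining mat, 150 x 130 mm, fixed, 3 mm thick with ribs 9 mm high along its x axis. Origin: centre of the underside, on the desk; the cup's mouth points along its -x axis. The desk between mat and post is clear.
- nail_jar: Bystander: jar of nails with a yellow lid, 64 mm wide, 112 mm tall; origin at the middle of its foot.
- parts_dish: Bystander: blue dish with screws, 70 x 95 x 18 mm; origin under its middle.
- duct_tape: Bystander: grey roll of tape, 107 mm, 48 mm high, on a white card box 31 mm high; origin under its middle.
- paint_brush: Bystander: flat brush, 176 mm long, lying at the left; origin under its middle.
- marker: Bystander: red and white marker pen, 135 mm long, lying at the left; origin under its middle.

How it is judged:
On the way, in this order (a step that is already met when the one before it is completed fails the run):
1. the cup is turned mouth down (angle between cup's own z axis and vertical above 3 rad), for 0.1 s.
2. the studs are down through the gaps of the ring (horizontal distance between cup and post below 0.004 m and z of cup in the frame of post below 0.131 m and angle between cup's own z axis and vertical above 3 rad), for 0.1 s.
At the end, for the whole second after the job is handed in: the cup stands mouth down on the post (within 4 mm of its axis and 0.08 rad of upright) with its studs risen into the locking notches (closed end 123.0 to 126.3 mm above the desk; lying loose on the seat it would be above 127, under the roof below 122.5), at rest (angle between cup's own z axis and vertical above 3.06 rad and horizontal distance between cup and post below 0.004 m and z of cup in the frame of post between 0.123 and 0.1263 m and linear speed of cup below 0.01 m/s); the robot touches nothing.
It fails at once if the cup is pressed on the post or its ring with more than 90 N (contact force between cup and post above 90 N).
It fails at once if a bystander is moved by more than 25 mm (distance of any of nail_jar, parts_dish, duct_tape, paint_brush, marker from where it was at the start of the episode above 0.025 m).
It also fails if it takes over 72 s, if anything falls off the work surface, if the arm or the gripper's body presses on something with over 40 N, if the wrist force passes 120 N, or if a joint passes its speed limit or range.

ROBOT

A 6-joint arm with a two-finger parallel gripper is mounted at the origin on a cart in front of the work surface, level with it; the furniture and walls round the work are solid. World frame = base frame: x ahead of the robot, y to its left, z up, the work surface at z = 0. Lengths are in m, angles in rad, forces in N, time in s.
With the tool pointing down it reaches from about 0.325 to 0.9 m from the base axis. Payload 6.1 kg.
Tool frame: the origin (TCP) lies midway between the tips of the shut fingers; the grasp point (between the pads) lies 19 mm behind it (grip_depth is the distance from the TCP to the grasp point, in m); z points along the fingers, y is the line along which they close (so a half turn about z gives the same grasp; the last joint's range is limited). The gripper opens to 87 mm and grips with 3 to 60 N. Pads are 19 mm wide; open, the fingers measure 117 mm over their backs; the gripper's body (75 mm by 190 mm) begins 51 mm behind the grasp point.
Start: joints at [-1.465, 0.22, 1.526, -0, 1.395, -0.126], TCP at [0.144, -0.608, 0.223] pointing down, gripper open.
Joint ranges: [-2.98, 2.98], [-0.91, 2.08], [0.09, 2.57], [-1.24, 4.39], [0.2, 2.65], [-2.68, 2.68]. Speed limits (rad/s): [2.57, 2.57, 3.01, 3.14, 3.14, 3.14].

INTERFACE

Orientations are given as a rotation vector (axis times angle).
In Python, from station import * gives the robot as it stands.
- The arm moves only by the tool apply_moves, never from a script. Its argument "deltas" is a list of rows, each an object with "rot": the turn, a rotation vector about the tool's x, y, z in units of 2 pi rad (1.0 is 2 pi rad), a list of three; "delta_pos": the shift along the tool's x, y, z in units of 200 mm (1.0 is 200 mm), a list of three; "jaw": the closure, from -1 (fully open) to 1 (shut). A call has exactly 8 rows; each row is the pose to reach, as a shift and turn from the pose commanded when the call began, along the tool's axes at that moment, turning the shorter way round; what a row does not reach only later rows make up. A row lasts 1/12 s, in which the tool goes at most 41.7 mm and 7.16 degrees, less where a joint would pass 70% of its speed; a pose out of reach is approached as far as the arm can. A call with a number of a shift or a turn outside -1 to 1 is refused whole. A call with a gripper value outside its range is refused whole. The fingers move at their own pace and stop on an object; "force" is the grip in N (left out, the last holds). Time passes only in rows, so rows that repeat a pose let the fingers close, or fill a call up. It gives the time, the measured TCP pose, the force, the opening and the grip force at its end, in the units of the state.
- read_state(): the state, without advancing time (a new reading comes with each control period).
- get_image(name): name is "scene" or "top" or "wrist"; returns the picture (400x640x3 uint8, blue, green, red); there is no depth.
- camera_info(name): a dict with "fx", "fy", "cx", "cy" (pixels), "D" ([k1, k2, p1, p2, k3] as OpenCV has them; the pictures are not rectified), "world_to_cam" (4x4, takes a point from world to camera coordinates). Camera axes: x right, y down, z forward; pixel columns grow to the right and rows downward; lengths in m; the calibration is good to about 2 mm. A picture is of the moment at which its call begins: read the wrist's pose just before it. camera_info takes no time and is no camera call; for the wrist camera it gives the pose at the moment of the call.
- sign_off(): hands the job in; it is judged then, once.
Trained networks look in the newest picture that a camera, given by its name, has taken for a name from the list of things; names that differ only in an ending like _2 or _b are one class to them, and where a whole thing is asked for, a point or a joint stands for the part that bears it (a point fixed in the world has none). Each returns a list of dicts, best first, with "confidence" (0 to 1); they miss things now and then, are a little off and sometimes report something else, mostly with a low value. They report only what shows in the picture. A call takes as long as a camera call.
- search_frame(camera, thing): "extent" ([left, top, right, bottom] in pixels, round what is visible of it).
- silhouettes(camera, thing): "pixels" (400x640 bool, what is visible of it) and "extent" ([left, top, right, bottom] in pixels, round what is visible of it).
- landmark_of(camera, thing): "xy" ([column, row] in pixels: a listed point, or the origin of a listed thing).
The state is a dict: "t": time; "joint_positions": joint angles; "qvel": joint speeds; "joint_efforts": joint torques, N m; "position": TCP position; "eef_rot": TCP orientation; "ft_force": force on the tool from outside, world axes, zero at the start; "torque": the same for the moment, N m; "gripper_width": finger opening in m; "finger_force": force on a finger pad.
Only numpy, scipy, OpenCV 4.12 (cv2) and the standard library are available. Lean on these libraries where they do the work, as an engineer would, in place of code of your own. Each camera call takes 0.05 s, during which the arm holds its last target. There are 200 camera calls.

## Working session

There is one attempt and no reset: what is moved stays moved. The work goes in short steps, Python scripts to look and compute and a tool call to move; the robot and the scene stay as the last step left them, time stands still between calls to the robot, and variables do not carry over. Pictures are saved under pics/ and viewed, at most 10 in all, crops included, and the job is handed in when it is done.

Besides the shell and the picture viewer there is one more tool, called after ">>>" in YAML: its name, and indented under it one key for each argument. apply_moves: Moves the arm, as the interface text tells. Its arguments: {"type":"object","properties":{"deltas":{"type":"array"},"force":{"type":"number"}},"required":["deltas"]}

```bash
ls; mkdir -p pics; python3 - <<'E'
from station import *
import cv2,numpy as np
for c in ("scene","top"):
    im=get_image(c); cv2.imwrite(f"pics/{c}0.png",im)
    i=camera_info(c); print(c,[i[k] for k in("fx","fy","cx","cy","D")],np.round(i["world_to_cam"],4).tolist())
    for n in ("cup","cup_mouth","cup_stud","post","post_tip","ring_center","seat_top","mat"):
        print(n,[(np.round(d["xy"],1).tolist(),round(d["confidence"],2)) for d in landmark_of(c,n)[:3]])
s=read_state();print(s)
E
```

```text
pics
scene [420.02784900201874, 420.02784900201874, 328.85839641660914, 198.36694613376523, array([-0.09250644,  0.        ,  0.        ,  0.        ,  0.        ])] [[-0.6654, -0.7464, 0.0096, 0.4614], [-0.5715, 0.5012, -0.6497, 0.3938], [0.4802, -0.4378, -0.7601, 0.8334], [0.0, 0.0, 0.0, 1.0]]
cup [([343.1, 294.6], 0.88), ([270.7, 326.2], 0.36)]
cup_mouth [([363.1, 258.2], 0.88)]
cup_stud [([348.2, 256.9], 0.86)]
post [([399.9, 194.9], 0.83)]
post_tip [([405.3, 169.8], 0.68)]
ring_center []
seat_top [([397.3, 185.1], 0.42)]
mat [([351.5, 289.0], 0.85)]
top [484.7606873816382, 484.7606873816382, 313.3273785134305, 202.19174498549478, array([-0.01752195,  0.        ,  0.        ,  0.        ,  0.        ])] [[0.0672, -0.9977, 0.0027, 0.0123], [-0.9752, -0.0662, -0.2111, 0.645], [0.2108, 0.0115, -0.9775, 1.4229], [0.0, 0.0, 0.0, 1.0]]
cup [([270.6, 266.5], 0.56)]
cup_mouth [([295.1, 257.4], 0.88)]
cup_stud [([291.3, 249.3], 0.77)]
post [([376.7, 229.0], 0.75)]
post_tip [([383.2, 223.3], 0.66)]
ring_center [([380.5, 227.3], 0.56), ([384.1, 226.4], 0.49)]
seat_top [([381.2, 229.9], 0.54)]
mat [([279.2, 264.7], 0.74), ([295.3, 249.7], 0.7)]
{'t': 0.9, 'joint_positions': array([-1.46508196e+00,  2.20369483e-01,  1.52647051e+00, -3.16860117e-06,
        1.39471389e+00, -1.26075947e-01]), 'qvel': array([ 0.00114873,  0.0011126 , -0.00019624,  0.00034454,  0.00013057,
       -0.0006592 ]), 'joint_efforts': array([-1.32377590e-03, -4.94558465e+01, -3.87713277e+01,  6.98285736e-02,
        4.66376182e-02,  4.15386125e-07]), 'position': array([ 0.14358556, -0.6082878 ,  0.22257219]), 'eef_rot': array([ 3.12047924e+00,  3.63277239e-01, -5.51994925e-06]), 'ft_force': array([ 0.21097868, -0.35559254, -0.12826728]), 'torque': array([ 0.00513459, -0.00791723, -0.01477604]), 'finger_force': 0.0, 'gripper_width': 0.08723968210703646}
```

View pics.

View pics/scene0.png

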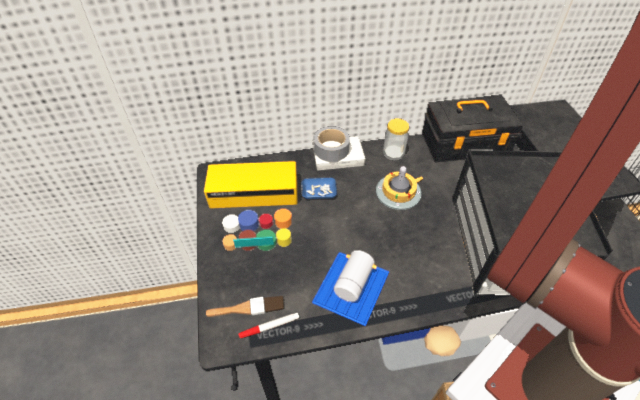

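View pics/top0.png

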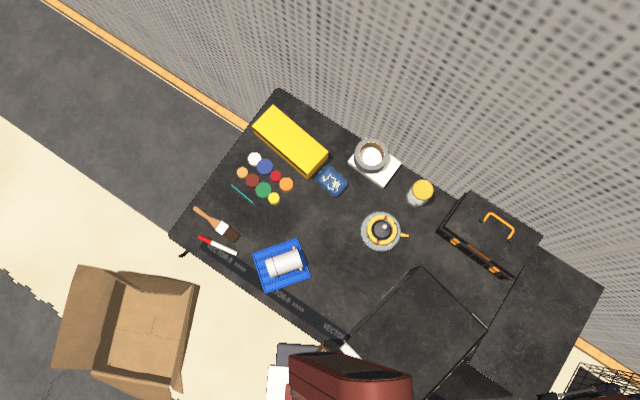

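```bash
cat > h.py <<'E'
from station import *
import cv2,numpy as np
from scipy.spatial.transform import Rotation as R
def ray(c,xy,info=None):
    i=info or camera_info(c);K=np.array([[i["fx"],0,i["cx"]],[0,i["fy"],i["cy"]],[0,0,1]])
    p=cv2.undistortPoints(np.array([[xy]],float),K,np.array(i["D"]))[0,0]
    T=np.array(i["world_to_cam"]);d=T[:3,:3].T@np.array([*p,1]);o=-T[:3,:3].T@T[:3,3];return o,d/np.linalg.norm(d)
def tri(rays):
    A=sum(np.eye(3)-np.outer(d,d) for o,d in rays);b=sum((np.eye(3)-np.outer(d,d))@o for o,d in rays)
    p=np.linalg.solve(A,b);return p,[np.linalg.norm((np.eye(3)-np.outer(d,d))@(o-p)) for o,d in rays]
def atz(r,z): o,d=r;return o+d*(z-o[2])/d[2]
def proj(c,P,info=None):
    i=info or camera_info(c);K=np.array([[i["fx"],0,i["cx"]],[0,i["fy"],i["cy"]],[0,0,1]]);T=np.array(i["world_to_cam"])
    return cv2.projectPoints(np.atleast_2d(P).astype(float),cv2.Rodrigues(T[:3,:3])[0],T[:3,3],K,np.array(i["D"]))[0][:,0]
E
python3 - <<'E'
from h import *
S={"cup":(343.1,294.6),"cup_mouth":(363.1,258.2),"cup_stud":(348.2,256.9),"post":(399.9,194.9),"post_tip":(405.3,169.8),"seat_top":(397.3,185.1),"mat":(351.5,289)}
T={"cup":(270.6,266.5),"cup_mouth":(295.1,257.4),"cup_stud":(291.3,249.3),"post":(376.7,229),"post_tip":(383.2,223.3),"seat_top":(381.2,229.9),"mat":(279.2,264.7)}
Z=dict(cup=.036,cup_mouth=.036,cup_stud=.04,post=0,post_tip=.1,seat_top=.024,mat=0)
for n in S:
    a,b=ray("scene",S[n]),ray("top",T[n]);p,e=tri([a,b]);print(n,p.round(4),np.round(e,4),atz(a,Z[n]).round(4),atz(b,Z[n]).round(4))
E
```

```text
cup [0.4437 0.1764 0.0102] [0.0019 0.0019] [0.4361 0.1871 0.036 ] [0.4401 0.1731 0.036 ]
cup_mouth [0.4685 0.0982 0.0575] [0.0027 0.0027] [0.4748 0.0862 0.036 ] [0.4729 0.1004 0.036 ]
cup_stud [0.4967 0.1139 0.0443] [0.0007 0.0007] [0.4992 0.1122 0.04  ] [0.4966 0.1138 0.04  ]
post [ 0.5773 -0.1545 -0.0018] [0.0079 0.0079] [ 0.5691 -0.1562  0.    ] [ 0.5841 -0.1507  0.    ]
post_tip [ 0.5808 -0.1615  0.0913] [0.0074 0.0074] [ 0.569  -0.1569  0.1   ] [ 0.5858 -0.157   0.1   ]
seat_top [ 0.5814 -0.1597  0.0262] [0.0041 0.0041] [ 0.5864 -0.1597  0.024 ] [ 0.5781 -0.162   0.024 ]
mat [ 0.4487  0.1491 -0.0011] [0.0019 0.0019] [0.4466 0.1486 0.    ] [0.4503 0.1499 0.    ]
```

```bash
python3 - <<'E'
from h import *
for a,b in [((475,152),(420,267)),((493,283),(342,350)),((455,197),(420,267)),((490,290),(342,350)),((475,152),(487,327)),((625,185),(487,327))]:
    p,e=tri([ray("scene",a),ray("top",b)]);print(a,b,p.round(3),np.round(e,3))
s=read_state();i=camera_info("wrist");T=np.array(i["world_to_cam"]);Rt=R.from_rotvec(s["eef_rot"]).as_matrix()
print("tool\n",Rt.round(3));C=-T[:3,:3].T@T[:3,3]
print("cam in tool",(Rt.T@(C-s["position"])).round(4),"\n",(Rt.T@T[:3,:3].T).round(3),i["fx"],i["cx"],i["cy"])
for n,z,t,sc in[("jar",.112,(421,190),(398,127)),("dish",.01,(332,181),(320,189)),("tape",.079,(371,153),(332,137)),("box",.05,(289,142),(253,185)),("toolbox",.15,(490,236),(475,130))]:
    print(n,atz(ray("top",t),z).round(3),tri([ray("scene",sc),ray("top",t)])[0].round(3))
print(proj("top",[0,0,.2]),proj("top",s["position"]),proj("scene",s["position"]))
for c in("scene","top"):
  for n in("nail_jar","duct_tape"):print(c,n,[(np.round(d["extent"]),d["confidence"]) for d in search_frame(c,n)[:1]])
E
```

```text
(475, 152) (420, 267) [ 0.45  -0.251  0.193] [0.005 0.005]
(493, 283) (342, 350) [ 0.217 -0.054  0.09 ] [0.003 0.003]
(455, 197) (420, 267) [ 0.475 -0.299 -0.036] [0.001 0.001]
(490, 290) (342, 350) [ 0.214 -0.056  0.059] [0.003 0.003]
(475, 152) (487, 327) [ 0.392 -0.391  0.138] [0.104 0.104]
(625, 185) (487, 327) [ 0.221 -0.434  0.196] [0.085 0.085]
tool
 [[ 0.973  0.23   0.   ]
 [ 0.23  -0.973 -0.   ]
 [-0.     0.    -1.   ]]
cam in tool [ 0.0667 -0.001  -0.1629] 
 [[-0.    -0.97  -0.245]
 [ 1.    -0.    -0.   ]
 [ 0.    -0.245  0.97 ]] 313.8379457140082 315.80631583161744 202.36185511175384
jar [ 0.693 -0.265  0.112] [ 0.694 -0.266  0.106]
dish [0.729 0.001 0.01 ] [0.731 0.001 0.005]
tape [ 0.81  -0.114  0.079] [ 0.809 -0.114  0.08 ]
box [0.838 0.147 0.05 ] [0.842 0.147 0.035]
toolbox [ 0.56  -0.458  0.15 ] [ 0.574 -0.497  0.048]
[[318.39297329 439.2762037 ]] [[559.85059926 397.34197054]] [[652.05237887 144.20416298]]
scene nail_jar [(array([381., 119., 411., 162.]), 0.58)]
scene duct_tape [(array([313., 127., 348., 164.]), 0.72)]
top nail_jar [(array([407., 180., 434., 206.]), 0.68)]
top duct_tape [(array([355., 136., 388., 177.]), 0.95)]
```

>>> apply_moves:
  deltas:
    - {"rot": [0, 0, 0], "delta_pos": [0, 0, -0.2], "jaw": -1}
    - {"rot": [0, 0, 0], "delta_pos": [0.2, -0.15, -0.4], "jaw": -1}
    - {"rot": [0, 0, 0], "delta_pos": [1, -0.8, -0.6], "jaw": -1}
    - {"rot": [0, 0, 0], "delta_pos": [1, -0.8, -0.6], "jaw": -1}
    - {"rot": [0, 0, 0], "delta_pos": [1, -0.8, -0.6], "jaw": -1}
    - {"rot": [0, 0, 0], "delta_pos": [1, -0.8, -0.6], "jaw": -1}
    - {"rot": [0, 0, 0], "delta_pos": [1, -0.8, -0.6], "jaw": -1}
    - {"rot": [0, 0, 0], "delta_pos": [1, -0.8, -0.6], "jaw": -1}
  force: 30

```text
t: 1.77
position: [0.3037, -0.4038, 0.3445]
eef_rot: [3.119, 0.367, 0.003]
ft_force: [0.9, -0.1, -0.1]
gripper_width: 0.0869
finger_force: 0.0
```

>>> apply_moves:
  deltas:
    - {"rot": [0, 0, 0], "delta_pos": [1, -0.85, 0], "jaw": -1}
    - {"rot": [0, 0, 0], "delta_pos": [1, -0.85, 0], "jaw": -1}
    - {"rot": [0, 0, 0], "delta_pos": [1, -0.85, 0], "jaw": -1}
    - {"rot": [0, 0, 0], "delta_pos": [1, -0.85, 0], "jaw": -1}
    - {"rot": [0, 0, 0], "delta_pos": [1, -0.85, 0], "jaw": -1}
    - {"rot": [0, 0, 0], "delta_pos": [1, -0.85, 0], "jaw": -1}
    - {"rot": [0, 0, 0], "delta_pos": [1, -0.85, 0], "jaw": -1}
    - {"rot": [0, 0, 0], "delta_pos": [1, -0.85, 0], "jaw": -1}

```text
t: 2.43
position: [0.4586, -0.1922, 0.3427]
eef_rot: [-3.119, -0.371, -0.001]
ft_force: [-0.2, -0.1, 0.5]
gripper_width: 0.0869
finger_force: 0.0
```

```bash
python3 - <<'E'
from h import *
im=get_image("wrist");i=camera_info("wrist");cv2.imwrite("pics/w1.png",im);import pickle;pickle.dump(i,open("w1.pkl","wb"))
for n in("post","post_tip","ring_center","seat_top","cup","cup_mouth","cup_stud"):
    L=landmark_of("wrist",n)[:2];z=dict(post=0,post_tip=.1,ring_center=.037,seat_top=.024,cup=.036,cup_mouth=.036,cup_stud=.04)[n]
    print(n,[(np.round(d["xy"],1),round(d["confidence"],2),atz(ray("wrist",d["xy"],i),z).round(4)) for d in L])
print(proj("wrist",[[.58,-.157,.037]],i))
c=proj("wrist",[[.58,-.157,.037]],i)[0].astype(int);x0=max(c[0]-60,0);y0=max(c[1]-60,0)
crop=im[y0:y0+120,x0:x0+120];print(x0,y0);cv2.imwrite("pics/w1c.png",cv2.resize(crop,None,fx=5,fy=5,interpolation=cv2.INTER_CUBIC))
E
```

```text
post [(array([318. ,  84.6]), 0.95, array([ 0.5781, -0.1674,  0.    ])), (array([314.5,  70.5]), 0.2, array([ 0.5963, -0.1576,  0.    ]))]
post_tip [(array([312.9,  70.6]), 0.9, array([ 0.5811, -0.1596,  0.1   ]))]
ring_center [(array([314.5,  79.7]), 0.78, array([ 0.5792, -0.1618,  0.037 ]))]
seat_top []
cup [(array([ 62. , 122.2]), 0.75, array([0.4378, 0.1814, 0.036 ]))]
cup_mouth [(array([129.8, 111. ]), 0.71, array([0.4764, 0.0869, 0.036 ]))]
cup_stud [(array([117.5,  89.2]), 0.65, array([0.5024, 0.1042, 0.04  ]))]
[[311.30777339  78.22442963]]
251 18
```

View pics/w1c.png

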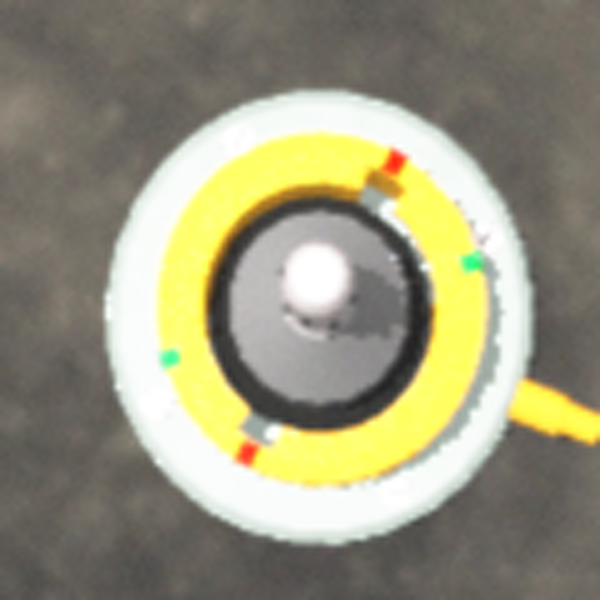

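```bash
python3 - <<'E'
from h import *
import pickle;i=pickle.load(open("w1.pkl","rb"))
im=cv2.imread("pics/w1.png")
hsv=cv2.cvtColor(im,cv2.COLOR_BGR2HSV);sub=np.zeros(im.shape[:2],bool);sub[18:138,251:371]=1
def cents(m):
    n,l,st,c=cv2.connectedComponentsWithStats((m&sub).astype(np.uint8));return [(c[k].round(2),st[k,4]) for k in range(1,n) if st[k,4]>3]
H,S,V=[hsv[...,k].astype(int) for k in range(3)]
for nm,m in(("red",((H<9)|(H>172))&(S>150)&(V>120)),("green",(H>50)&(H<90)&(S>100))):
    cs=cents(m);P=[atz(ray("wrist",c,i),.037) for c,a in cs];print(nm,cs,np.round(P,4).tolist())
    if len(P)==2:
        d=P[0]-P[1];print("mid",((P[0]+P[1])/2).round(4),"dist",np.linalg.norm(d),"az",np.degrees(np.arctan2(d[1],d[0]))%180)
def cv(u):return (np.array(u)+.5)/5-.5+[251,18]
# base outline in crop
for pts,z in(([(106,310),(532,310),(318,90),(318,545)],.010),([(158,310),(490,310),(325,132),(325,486)],.037)):
    Q=[atz(ray("wrist",cv(p),i),z)[:2] for p in pts];Q=np.array(Q);print(Q.round(4).tolist())
    A=np.c_[2*Q,np.ones(4)];x=np.linalg.lstsq(A,(Q**2).sum(1),rcond=None)[0];print("circle",x[:2].round(4),np.sqrt(x[2]+x[:2]@x[:2]).round(4))
print("inlet",atz(ray("wrist",cv((598,430)),i),.01))
E
```

```text
red [(array([329.5,  50. ]), np.int32(8)), (array([300.  , 108.25]), np.int32(8))] [[0.6212, -0.1729, 0.037], [0.537, -0.1505, 0.037]]
mid [ 0.5791 -0.1617  0.037 ] dist 0.08713909893974547 az 165.0803947879632
green [(array([344.64,  69.91]), np.int32(11)), (array([284.67,  89.11]), np.int32(9))] [[0.6014, -0.1996, 0.037], [0.5572, -0.1237, 0.037]]
mid [ 0.5793 -0.1617  0.037 ] dist 0.08779556546900458 az 120.18871237617718
[[0.5678, -0.0993], [0.5972, -0.2221], [0.6402, -0.1467], [0.5165, -0.1761]]
circle [ 0.5784 -0.1617] 0.0634
[[0.5687, -0.1177], [0.5904, -0.2082], [0.6241, -0.1526], [0.5334, -0.1743]]
circle [ 0.5787 -0.1632] 0.0466
inlet [ 0.56904973 -0.25048441  0.01      ]
```

```bash
cat >> h.py <<'E'
def wr(q): return (R.from_euler("z",q[0])*R.from_euler("y",q[1]+q[2])*R.from_euler("z",q[3])*R.from_euler("y",q[4])*R.from_euler("z",q[5]))
def wsol(Rt,R0,q1,p):
    M=(R.from_euler("z",q1)*R.from_euler("y",p)).inv()*Rt*R0.inv()
    a=M.as_euler("ZYZ");a=a if a[1]>0 else -a
    return a
def toolR(m,th,up,turn=0,flip=False):
    u=np.array([0,0,1.]);m=np.array([np.cos(m),np.sin(m),0])
    z=np.cos(th)*m-np.sin(th)*u;x=up*(np.cos(th)*u+np.sin(th)*m);y=np.cross(z,x)
    M=R.from_matrix(np.c_[x,y,z])
    if flip: M=R.from_rotvec(np.cross(m,-u)*np.pi/2)*M
    return R.from_euler("z",turn)*M
E
python3 - <<'E'
from h import *
s=read_state();q=s["joint_positions"];print(q.round(3),s["position"],(q[1]+q[2]+q[4]))
Rt=R.from_rotvec(s["eef_rot"]);R0=wr(q).inv()*Rt;print(R0.as_matrix().round(3))
q0=[-1.465,.2204,1.5265,0,1.3947,-.1261];print((wr(q0)*R0).as_rotvec())
np.savetxt("R0.txt",R0.as_matrix())
m=np.radians(-67.8)
for th in(30,45,60,75,90):
  for up in(1,-1):
    for nm,q1s,turn,fl in(("pick",(.3,.5),0,0),("flip",(.2,),0,1),("entry",(-.3,-.5),-37,1),("lock",(-.4,-.6),-85,1)):
      for q1 in q1s:
        for p in(1.75,2.2):
          print(th,up,nm,q1,p,wsol(toolR(m,np.radians(th),up,np.radians(turn),fl),R0,q1,p).round(2)) if p==1.75 or th in(30,45) else 0
E
```

```text
[-0.565 -0.143  1.679 -0.     1.606  0.776] [ 0.45652498 -0.19625478  0.34255446] 3.1415836542315
[[ 0. -1. -0.]
 [ 1.  0.  0.]
 [-0. -0.  1.]]
[-3.12049126e+00 -3.63445409e-01 -1.17147007e-07]
30 1 pick 0.3 1.75 [-1.06  1.41 -3.03]
30 1 pick 0.3 2.2 [-1.18  1.21 -2.61]
30 1 pick 0.5 1.75 [-1.04  1.58 -2.93]
30 1 pick 0.5 2.2 [-1.08  1.35 -2.54]
30 1 flip 0.2 1.75 [0.51 1.51 2.89]
30 1 flip 0.2 2.2 [0.58 1.12 2.65]
30 1 entry -0.3 1.75 [0.53 1.44 3.02]
30 1 entry -0.3 2.2 [0.61 1.06 2.76]
30 1 entry -0.5 1.75 [0.51 1.53 2.84]
30 1 entry -0.5 2.2 [0.56 1.15 2.61]
30 1 lock -0.4 1.75 [ 0.45  1.08 -2.6 ]
30 1 lock -0.4 2.2 [ 0.64  0.69 -2.9 ]
30 1 lock -0.6 1.75 [ 0.5   1.17 -2.79]
30 1 lock -0.6 2.2 [ 0.67  0.79 -3.09]
30 -1 pick 0.3 1.75 [-1.06  1.41  0.11]
30 -1 pick 0.3 2.2 [-1.18  1.21  0.53]
30 -1 pick 0.5 1.75 [-1.04  1.58  0.21]
30 -1 pick 0.5 2.2 [-1.08  1.35  0.6 ]
30 -1 flip 0.2 1.75 [ 0.51  1.51 -0.25]
30 -1 flip 0.2 2.2 [ 0.58  1.12 -0.49]
30 -1 entry -0.3 1.75 [ 0.53  1.44 -0.13]
30 -1 entry -0.3 2.2 [ 0.61  1.06 -0.38]
30 -1 entry -0.5 1.75 [ 0.51  1.53 -0.3 ]
30 -1 entry
[... 2212 characters left out ...]
-0.3 1.75 [ 1.31  1.56 -0.18]
75 -1 entry -0.5 1.75 [ 1.27  1.75 -0.24]
75 -1 lock -0.4 1.75 [ 1.38  0.86 -0.01]
75 -1 lock -0.6 1.75 [ 1.37  1.05 -0.06]
90 1 pick 0.3 1.75 [0.   1.39 3.05]
90 1 pick 0.5 1.75 [ 0.    1.39 -3.03]
90 1 flip 0.2 1.75 [1.54 1.76 2.96]
90 1 entry -0.3 1.75 [1.56 1.61 2.96]
90 1 entry -0.5 1.75 [1.53 1.81 2.96]
90 1 lock -0.4 1.75 [1.72 0.89 2.91]
90 1 lock -0.6 1.75 [1.67 1.08 2.94]
90 -1 pick 0.3 1.75 [-0.    1.39 -0.09]
90 -1 pick 0.5 1.75 [-0.    1.39  0.11]
90 -1 flip 0.2 1.75 [ 1.54  1.76 -0.18]
90 -1 entry -0.3 1.75 [ 1.56  1.61 -0.18]
90 -1 entry -0.5 1.75 [ 1.53  1.81 -0.18]
90 -1 lock -0.4 1.75 [ 1.72  0.89 -0.23]
90 -1 lock -0.6 1.75 [ 1.67  1.08 -0.2 ]
```

>>> apply_moves:
  deltas:
    - {"rot": [0, 0, 0], "delta_pos": [0.2, -1, -0.1], "jaw": -1}
    - {"rot": [0, 0, 0], "delta_pos": [0.2, -1, -0.1], "jaw": -1}
    - {"rot": [0, 0, 0], "delta_pos": [0.2, -1, -0.1], "jaw": -1}
    - {"rot": [0, 0, 0], "delta_pos": [0.2, -1, -0.1], "jaw": -1}
    - {"rot": [0, 0, 0], "delta_pos": [0.2, -1, -0.1], "jaw": -1}
    - {"rot": [0, 0, 0], "delta_pos": [0.2, -1, -0.1], "jaw": -1}
    - {"rot": [0, 0, 0], "delta_pos": [0.2, -1, -0.1], "jaw": -1}
    - {"rot": [0, 0, 0], "delta_pos": [0.2, -1, -0.1], "jaw": -1}

```text
t: 3.5
position: [0.4501, 0.008, 0.3625]
eef_rot: [3.12, 0.363, 0.0]
ft_force: [0.7, 0.5, 0.0]
gripper_width: 0.0871
finger_force: 0.0
```

>>> apply_moves:
  deltas:
    - {"rot": [0, 0, 0], "delta_pos": [0.2, -0.6, 0.5], "jaw": -1}
    - {"rot": [0, 0, 0], "delta_pos": [0.2, -0.6, 0.5], "jaw": -1}
    - {"rot": [0, 0, 0], "delta_pos": [0.2, -0.6, 0.5], "jaw": -1}
    - {"rot": [0, 0, 0], "delta_pos": [0.2, -0.6, 0.5], "jaw": -1}
    - {"rot": [0, 0, 0], "delta_pos": [0.2, -0.6, 0.5], "jaw": -1}
    - {"rot": [0, 0, 0], "delta_pos": [0.2, -0.6, 0.5], "jaw": -1}
    - {"rot": [0, 0, 0], "delta_pos": [0.2, -0.6, 0.5], "jaw": -1}
    - {"rot": [0, 0, 0], "delta_pos": [0.2, -0.6, 0.5], "jaw": -1}

```text
t: 4.17
position: [0.4625, 0.1329, 0.2637]
eef_rot: [3.12, 0.359, 0.003]
ft_force: [-0.1, 0.0, -0.3]
gripper_width: 0.0872
finger_force: 0.0
```

```bash
python3 - <<'E'
from h import *
import pickle
im=get_image("wrist");i=camera_info("wrist");cv2.imwrite("pics/w2.png",im);pickle.dump(i,open("w2.pkl","wb"));s=read_state();print(s["position"],s["joint_positions"].round(3))
i1=pickle.load(open("w1.pkl","rb"))
w1=dict(cup=(62,122.2),cup_mouth=(129.8,111),cup_stud=(117.5,89.2))
for n in("cup","cup_mouth","cup_stud","mat"):
    z=dict(cup=.036,cup_mouth=.036,cup_stud=.036,mat=0)[n]
    for d in landmark_of("wrist",n)[:3]:
        r=ray("wrist",d["xy"],i);print(n,np.round(d["xy"],1),round(d["confidence"],2),atz(r,z).round(4),tri([r,ray("wrist",w1[n],i1)])[0].round(4) if n in w1 else "")
M=silhouettes("wrist","cup");print(M[0]["extent"],M[0]["confidence"],M[0]["pixels"].sum());np.save("cupmask.npy",M[0]["pixels"])
x,y,X,Y=[int(v) for v in M[0]["extent"]];x0,y0=max(x-20,0),max(y-20,0);k=4 if X-x<110 else 3
print(x0,y0,k);cv2.imwrite("pics/w2c.png",cv2.resize(im[y0:Y+20,x0:X+20],None,fx=k,fy=k,interpolation=cv2.INTER_CUBIC))
E
```

```text
[0.46249067 0.13303669 0.26380919] [ 0.116 -0.158  1.837 -0.     1.461  1.458]
cup [269.7 188.4] 0.79 [0.4361 0.188  0.036 ] [0.435  0.1889 0.0266]
cup [161.8 108.4] 0.6 [0.5026 0.3324 0.036 ] [ 0.4286  0.4674 -0.3039]
cup_mouth [355.6 174. ] 0.76 [0.4786 0.0865 0.036 ] [0.4775 0.0866 0.0363]
cup_stud [340.7 152.7] 0.87 [0.5001 0.1113 0.036 ] [0.5008 0.1106 0.0295]
[267.8, 146.6, 360.4, 211.4] 0.82 4307
247 126 4
```

View pics/w2c.png

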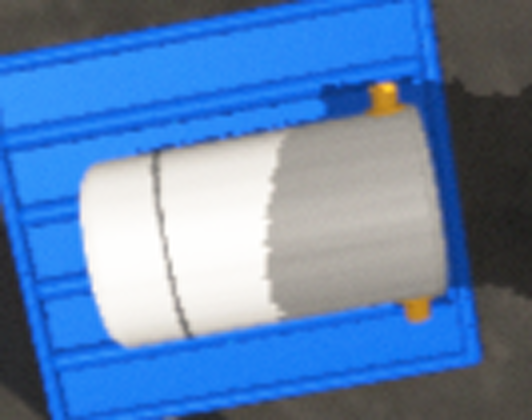

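```bash
cat > fit.py <<'E'
from h import *
import pickle
from scipy.optimize import minimize
i=pickle.load(open("w2.pkl","rb"));M=np.load("cupmask.npy")
im=cv2.imread("pics/w2.png");hsv=cv2.cvtColor(im,cv2.COLOR_BGR2HSV).astype(int)
near=cv2.dilate(M.astype(np.uint8),np.ones((15,15)))>0
body=near&(hsv[...,1]<60)&(hsv[...,2]>110);n,l,st,c=cv2.connectedComponentsWithStats(body.astype(np.uint8));body=l==1+st[1:,4].argmax()
br=near&(hsv[...,0]<30)&(hsv[...,0]>8)&(hsv[...,1]>120)&(hsv[...,2]>90)
print(body.sum(),br.sum(),M.sum())
k=8;T=cv2.resize(((body|br)*255).astype(np.uint8),None,fx=k,fy=k,interpolation=cv2.INTER_LINEAR)[120*k:240*k,240*k:390*k]>127
a=np.linspace(0,2*np.pi,60)
def pts(p):
    x,y,az,ph,z=p;m=np.array([np.cos(az),np.sin(az),0]);u=np.array([0,0,1.]);n=np.cross(m,u);o=np.array([x,y,z])
    ring=lambda s,r:o+s*m+r*(np.cos(a)[:,None]*n+np.sin(a)[:,None]*u)
    sd=np.cos(ph)*n+np.sin(ph)*u;v=np.cross(m,sd)
    st=[np.r_[o+.096*m+e*.028*sd+.004*(np.cos(a)[:,None]*m+np.sin(a)[:,None]*v),o+.096*m+e*.038*sd+.004*(np.cos(a)[:,None]*m+np.sin(a)[:,None]*v)] for e in(1,-1)]
    return [np.r_[ring(0,.0275),ring(.0025,.03),ring(.105,.03)]]+st
def mask(p):
    I=np.zeros(T.shape,np.uint8)
    for P in pts(p):
        q=(proj("wrist",P,i)+.5)*k-.5-[240*k,120*k];cv2.fillConvexPoly(I,cv2.convexHull(np.round(q).astype(np.int32)),1)
    return I>0
def cost(p): m=mask(p);return 1-(m&T).sum()/(m|T).sum()
best=None
for ph in(-.3,0,.3):
  r=minimize(cost,[.436,.188,-1.18,ph,.036],method="Nelder-Mead",options=dict(initial_simplex=np.array([.436,.188,-1.18,ph,.036])+np.vstack([np.zeros(5),np.diag([.006,.006,.05,.2,.004])]),maxiter=300))
  print(r.x.round(4),r.fun.round(4),np.degrees(r.x[2:4]))
  if best is None or r.fun<best.fun:best=r
x=best.x;print("mouth",x[0]+.105*np.cos(x[2]),x[1]+.105*np.sin(x[2]))
E
python3 fit.py; python3 - <<'E'
from h import *
import pickle;i=pickle.load(open("w2.pkl","rb"))
P=[atz(ray("wrist",(np.array(u)+.5)/4-.5+[247,126],i),.036) for u in((382,86),(418,319))]
d=P[0]-P[1];print(P,np.linalg.norm(d),np.degrees(np.arctan2(d[1],d[0])))
E
```

```text
4083 76 4307
[ 0.4341  0.1846 -1.1612 -0.1091  0.0331] 0.0231 [-66.53304008  -6.24888417]
[ 0.434   0.1845 -1.1614  0.3029  0.0322] 0.0254 [-66.54376782  17.35619495]
[ 0.4342  0.1845 -1.1566  0.4857  0.0336] 0.0277 [-66.26836323  27.82664942]
mouth 0.47592808108371576 0.08833038473184993
[array([0.50706698, 0.11122805, 0.036     ]), array([0.43793198, 0.08169374, 0.036     ])] 0.07517927772500199 23.132055869490532
```

```bash
cat >> h.py <<'E'
def go(pos,Rt,cur=None):
    s=read_state();p,Rc=(s["position"],R.from_rotvec(s["eef_rot"])) if cur is None else cur
    d=Rc.inv().apply(np.array(pos)-p)/.2;r=(Rc.inv()*Rt).as_rotvec()/(2*np.pi)
    print("delta_pos",d.round(4).tolist(),"mm",(np.linalg.norm(d)*200).round(1),"rot",r.round(5).tolist(),"deg",(np.linalg.norm(r)*360).round(1));return d,r
AZ=np.radians(-66.4);TH=np.radians(38)
RP=toolR(AZ,TH,-1)
G=np.array([.4345+.028*np.cos(AZ),.185+.028*np.sin(AZ),.036])
E
python3 - <<'E'
from h import *
z=RP.as_matrix()[:,2];print(RP.as_matrix().round(3));t=G+.019*z;print("tcp",t)
go(t-.11*z,RP)
E
```

```text
[[-0.246  0.916  0.315]
 [ 0.564  0.4   -0.722]
 [-0.788  0.    -0.616]]
tcp [0.45170388 0.14562187 0.02430243]
delta_pos [-0.1148, -0.4943, 0.8554] mm 198.9 rot [-0.12535, -0.10471, -0.25742] deg 109.8
```

>>> apply_moves:
  deltas:
    - {"rot": [-0.1254, -0.1047, -0.2574], "delta_pos": [-0.1, -0.5, 0.3], "jaw": -1}
    - {"rot": [-0.1254, -0.1047, -0.2574], "delta_pos": [-0.1, -0.5, 0.3], "jaw": -1}
    - {"rot": [-0.1254, -0.1047, -0.2574], "delta_pos": [-0.1, -0.5, 0.3], "jaw": -1}
    - {"rot": [-0.1254, -0.1047, -0.2574], "delta_pos": [-0.1, -0.5, 0.3], "jaw": -1}
    - {"rot": [-0.1254, -0.1047, -0.2574], "delta_pos": [-0.1, -0.5, 0.3], "jaw": -1}
    - {"rot": [-0.1254, -0.1047, -0.2574], "delta_pos": [-0.1, -0.5, 0.3], "jaw": -1}
    - {"rot": [-0.1254, -0.1047, -0.2574], "delta_pos": [-0.1, -0.5, 0.3], "jaw": -1}
    - {"rot": [-0.1254, -0.1047, -0.2574], "delta_pos": [-0.1, -0.5, 0.3], "jaw": -1}

```text
t: 5.13
position: [0.4195, 0.2278, 0.2029]
eef_rot: [2.282, 1.401, -0.391]
ft_force: [-0.0, -0.3, 0.4]
gripper_width: 0.0871
finger_force: 0.0
```

```bash
python3 - <<'E'
from h import *
z=RP.as_matrix()[:,2];t=G+.019*z
print(read_state()["position"],read_state()["joint_positions"].round(3));go(t-.11*z,RP)
E
```

```text
[0.4194827  0.22776559 0.20289675] [ 0.619  0.173  1.707 -0.409  1.593  1.148]
delta_pos [0.2339, -0.1238, 0.4874] mm 110.9 rot [-0.05947, -0.04979, -0.12206] deg 52.1
```

>>> apply_moves:
  deltas:
    - {"rot": [-0.0595, -0.0498, -0.122], "delta_pos": [0.06, -0.03, 0.12], "jaw": -1}
    - {"rot": [-0.0595, -0.0498, -0.122], "delta_pos": [0.1, -0.06, 0.22], "jaw": -1}
    - {"rot": [-0.0595, -0.0498, -0.122], "delta_pos": [0.15, -0.08, 0.3], "jaw": -1}
    - {"rot": [-0.0595, -0.0498, -0.122], "delta_pos": [0.234, -0.124, 0.487], "jaw": -1}
    - {"rot": [-0.0595, -0.0498, -0.122], "delta_pos": [0.234, -0.124, 0.487], "jaw": -1}
    - {"rot": [-0.0595, -0.0498, -0.122], "delta_pos": [0.234, -0.124, 0.487], "jaw": -1}
    - {"rot": [-0.0595, -0.0498, -0.122], "delta_pos": [0.234, -0.124, 0.487], "jaw": -1}
    - {"rot": [-0.0595, -0.0498, -0.122], "delta_pos": [0.234, -0.124, 0.487], "jaw": -1}

```text
t: 5.8
position: [0.4151, 0.2247, 0.0903]
eef_rot: [1.263, 1.934, -0.621]
ft_force: [0.0, -1.5, -0.5]
gripper_width: 0.0869
finger_force: 0.0
```

```bash
python3 - <<'E'
from h import *
z=RP.as_matrix()[:,2];t=G+.019*z
im=get_image("wrist");i=camera_info("wrist");cv2.imwrite("pics/w3.png",im)
for n,q in(("cup",0),("cup_mouth",0),("cup_stud",0)):
    print(n,[(np.round(d["xy"],1),round(d["confidence"],2)) for d in landmark_of("wrist",n)[:2]])
m=np.array([np.cos(AZ),np.sin(AZ),0]);o=np.array([.4345,.185,.036])
print("pred",proj("wrist",[o,o+.105*m,o+.096*m+.036*np.array([.916,.4,0])],i).round(1))
print(read_state()["position"],read_state()["joint_positions"].round(3));go(t-.11*z,RP);go(t,RP)
E
```

```text
cup [(array([316. , 194.4]), 0.9)]
cup_mouth []
cup_stud [(array([347.1, 233. ]), 0.69)]
pred [[318.1 192.5]
 [317.7 235.4]
 [352.4 232.7]]
[0.41707844 0.22539688 0.09228431] [ 0.85   0.414  1.833 -0.798  1.446  0.787]
delta_pos [0.0001, -0.001, 0.0019] mm 0.4 rot [-0.00049, -0.00053, -0.00138] deg 0.6
delta_pos [-0.0017, 0.0007, 0.5519] mm 110.4 rot [-0.00049, -0.00053, -0.00138] deg 0.6
```

View pics/w3.png

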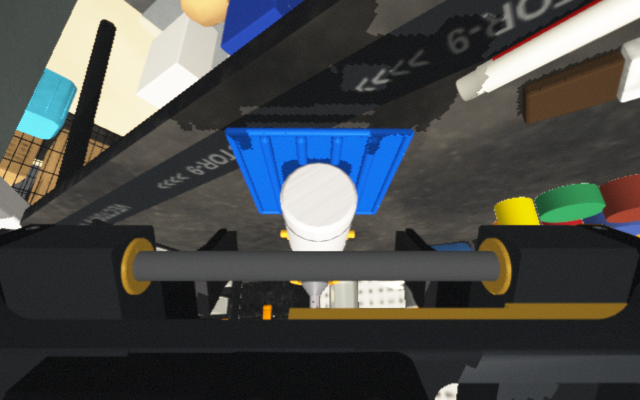

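>>> apply_moves:
  deltas:
    - {"rot": [0, 0, -0.001], "delta_pos": [0, 0, 0.15], "jaw": -1}
    - {"rot": [0, 0, -0.001], "delta_pos": [0, 0, 0.3], "jaw": -1}
    - {"rot": [0, 0, -0.001], "delta_pos": [0, 0, 0.45], "jaw": -1}
    - {"rot": [0, 0, -0.001], "delta_pos": [0, 0, 0.55], "jaw": -1}
    - {"rot": [0, 0, -0.001], "delta_pos": [0, 0, 0.55], "jaw": -1}
    - {"rot": [0, 0, -0.001], "delta_pos": [0, 0, 0.55], "jaw": -1}
    - {"rot": [0, 0, -0.001], "delta_pos": [0, 0, 0.55], "jaw": 0.6}
    - {"rot": [0, 0, -0.001], "delta_pos": [0, 0, 0.55], "jaw": 0.6}
  force: 35

```text
t: 6.67
position: [0.452, 0.1469, 0.0251]
eef_rot: [1.268, 1.934, -0.616]
ft_force: [0.2, -0.5, 0.2]
gripper_width: 0.0804
finger_force: 0.0
```

>>> apply_moves:
  deltas:
    - {"rot": [0, 0, 0], "delta_pos": [0, 0, 0], "jaw": 1}
    - {"rot": [0, 0, 0], "delta_pos": [0, 0, 0], "jaw": 1}
    - {"rot": [0, 0, 0], "delta_pos": [0, 0, 0], "jaw": 1}
    - {"rot": [0, 0, 0], "delta_pos": [0, 0, 0], "jaw": 1}
    - {"rot": [0, 0, 0], "delta_pos": [0, 0, 0], "jaw": 1}
    - {"rot": [0, 0, 0], "delta_pos": [0, 0, 0], "jaw": 1}
    - {"rot": [0, 0, 0], "delta_pos": [0, 0, 0], "jaw": 1}
    - {"rot": [0, 0, 0], "delta_pos": [0, 0, 0], "jaw": 1}
  force: 35

```text
t: 7.33
position: [0.4512, 0.1459, 0.0242]
eef_rot: [1.266, 1.934, -0.618]
ft_force: [0.7, 4.4, 4.2]
gripper_width: 0.0581
finger_force: 35.0
```

>>> apply_moves:
  deltas:
    - {"rot": [0, 0, 0], "delta_pos": [-0.08, 0, -0.06], "jaw": 1}
    - {"rot": [0, 0, 0], "delta_pos": [-0.24, 0, -0.185], "jaw": 1}
    - {"rot": [0, 0, 0], "delta_pos": [-0.4, 0, -0.31], "jaw": 1}
    - {"rot": [0, 0.02, 0], "delta_pos": [-0.55, 0, -0.43], "jaw": 1}
    - {"rot": [0, 0.04, 0], "delta_pos": [-0.71, 0, -0.55], "jaw": 1}
    - {"rot": [0, 0.055, 0], "delta_pos": [-0.86, 0, -0.67], "jaw": 1}
    - {"rot": [0, 0.07, 0], "delta_pos": [-0.86, 0, -0.67], "jaw": 1}
    - {"rot": [0, 0.085, 0], "delta_pos": [-0.86, 0, -0.67], "jaw": 1}

```text
t: 8.0
position: [0.4532, 0.1461, 0.2459]
eef_rot: [1.545, 2.357, -0.28]
ft_force: [-0.4, -0.6, -2.4]
gripper_width: 0.0581
finger_force: 35.0
```

```bash
cat >> h.py <<'E'
POST=np.array([.579,-.162])
# cup in tool frame, as grasped (measured TCP pose at the grasp)
RG=R.from_rotvec([1.266,1.934,-.618]);PG=np.array([.4515,.1462,.0243])
def cupdir(): # cup axis and stud dir in tool frame
    m=np.array([np.cos(AZ),np.sin(AZ),0]);return RG.inv().apply(m),RG.inv().apply([np.cos(AZ+np.pi/2),np.sin(AZ+np.pi/2),0]),RG.inv().apply(np.array([.4345,.185,.036])-PG)
def cuptarget(az,zc,xy=POST):
    "tool pose for cup mouth down, stud azimuth az (rad), closed end at zc"
    m,x,o=cupdir();X=np.array([np.cos(az),np.sin(az),0]);Z=np.array([0,0,-1.])
    W=np.c_[X,np.cross(Z,X),Z];C=np.c_[x,np.cross(m,x),m]
    Rt=R.from_matrix(W@C.T);return np.array([*xy,zc])-Rt.apply(o),Rt
def cupnow(s=None):
    s=s or read_state();Rc=R.from_rotvec(s["eef_rot"]);m,x,o=cupdir();M=Rc.apply(m);X=Rc.apply(x)
    return s["position"]+Rc.apply(o),M,np.degrees(np.arctan2(X[1],X[0]))
E
python3 - <<'E'
from h import *
print(cupdir(),cupnow(),read_state()["joint_positions"].round(3),read_state()["gripper_width"])
for az,z in((-15,.245),(-15,.13),(-63,.122)):
    p,Rt=cuptarget(np.radians(az),z);print(p.round(3),Rt.as_matrix()[:,2].round(2));go(p,Rt)
E
```

```text
(array([-0.61687438,  0.00101499,  0.78706097]), array([-5.16475356e-04,  9.99998431e-01, -1.69439575e-03]), array([ 0.0169227 , -0.00010461, -0.04055788])) (array([0.44082366, 0.1738027 , 0.27763332]), array([ 0.34643319, -0.78525798, -0.51318024]), np.float64(23.560371214047336)) [ 0.405 -0.139  1.896 -0.373  1.39   0.064] 0.058058929757149574
[ 0.582 -0.151  0.203] [ 0.16  0.6  -0.79]
delta_pos [-1.4325, -0.0035, 0.7824] mm 326.4 rot [-0.01553, 0.15756, 0.1105] deg 69.5
[ 0.582 -0.151  0.088] [ 0.16  0.6  -0.79]
delta_pos [-1.2261, -0.0066, 1.319] mm 360.2 rot [-0.01553, 0.15756, 0.1105] deg 69.5
[ 0.589 -0.157  0.08 ] [ 0.55  0.28 -0.79]
delta_pos [-1.2512, 0.0149, 1.3717] mm 371.3 rot [-0.03611, 0.1303, 0.24659] deg 101.2
```

>>> apply_moves:
  deltas:
    - {"rot": [-0.0155, 0.1576, 0.1105], "delta_pos": [-1, 0, 0.5], "jaw": 1}
    - {"rot": [-0.0155, 0.1576, 0.1105], "delta_pos": [-1, 0, 0.5], "jaw": 1}
    - {"rot": [-0.0155, 0.1576, 0.1105], "delta_pos": [-1, 0, 0.5], "jaw": 1}
    - {"rot": [-0.0155, 0.1576, 0.1105], "delta_pos": [-1, 0, 0.5], "jaw": 1}
    - {"rot": [-0.0155, 0.1576, 0.1105], "delta_pos": [-1, 0, 0.5], "jaw": 1}
    - {"rot": [-0.0155, 0.1576, 0.1105], "delta_pos": [-1, 0, 0.5], "jaw": 1}
    - {"rot": [-0.0155, 0.1576, 0.1105], "delta_pos": [-1, 0, 0.5], "jaw": 1}
    - {"rot": [-0.0155, 0.1576, 0.1105], "delta_pos": [-1, 0, 0.5], "jaw": 1}

```text
t: 8.67
position: [0.5407, -0.0617, 0.2209]
eef_rot: [-2.122, -1.859, -0.55]
ft_force: [-0.0, 1.0, -2.3]
gripper_width: 0.058
finger_force: 35.0
```

```bash
python3 - <<'E'
from h import *
print(cupnow(),read_state()["joint_positions"].round(3))
p,Rt=cuptarget(np.radians(-15),.245);go(p,Rt)
E
```

```text
(array([ 0.5380161, -0.0643856,  0.2646802]), array([ 0.0197537 , -0.20304207, -0.97897074]), np.float64(-8.275975524242272)) [-0.542  0.065  1.773  0.448  1.465 -0.495]
delta_pos [-0.4142, 0.2637, -0.0914] mm 99.9 rot [-0.00334, 0.03126, 0.01999] deg 13.4
```

>>> apply_moves:
  deltas:
    - {"rot": [-0.0033, 0.0313, 0.02], "delta_pos": [-0.41, 0.26, -0.09], "jaw": 1}
    - {"rot": [-0.0033, 0.0313, 0.02], "delta_pos": [-0.41, 0.26, -0.09], "jaw": 1}
    - {"rot": [-0.0033, 0.0313, 0.02], "delta_pos": [-0.41, 0.26, -0.09], "jaw": 1}
    - {"rot": [-0.0033, 0.0313, 0.02], "delta_pos": [-0.41, 0.26, -0.09], "jaw": 1}
    - {"rot": [-0.0033, 0.0313, 0.02], "delta_pos": [-0.41, 0.26, -0.09], "jaw": 1}
    - {"rot": [-0.0033, 0.0313, 0.02], "delta_pos": [-0.41, 0.26, -0.09], "jaw": 1}
    - {"rot": [-0.0033, 0.0313, 0.02], "delta_pos": [-0.41, 0.26, -0.09], "jaw": 1}
    - {"rot": [-0.0033, 0.0313, 0.02], "delta_pos": [-0.41, 0.26, -0.09], "jaw": 1}

```text
t: 9.33
position: [0.582, -0.1455, 0.2048]
eef_rot: [-2.092, -1.624, -0.718]
ft_force: [-0.2, -0.2, -1.3]
gripper_width: 0.0578
finger_force: 35.0
```

```bash
python3 - <<'E'
from h import *
import pickle
c,M,a=cupnow();print(c,M,a,read_state()["joint_positions"].round(3))
for cam in("scene","top","wrist"):
    im=get_image(cam);i=camera_info(cam);cv2.imwrite(f"pics/h_{cam}.png",im)
    X=np.array([np.cos(np.radians(a)),np.sin(np.radians(a)),0])
    print(cam,"pred cup,mouth,studs",proj(cam,[c,c+.105*M,c+.096*M+.036*X,c+.096*M-.036*X],i).round(1).tolist())
    for n in("cup","cup_mouth","cup_stud","post_tip","ring_center"):print(n,[(np.round(d["xy"],1),round(d["confidence"],2)) for d in landmark_of(cam,n)[:2]])
p,Rt=cuptarget(np.radians(-15),.245);go(p,Rt)
im=cv2.imread("pics/h_scene.png");u=proj("scene",[.579,-.162,.12])[0].astype(int);print(u)
A=cv2.resize(im[u[1]-65:u[1]+65,u[0]-60:u[0]+60],None,fx=4.5,fy=4.5,interpolation=cv2.INTER_CUBIC);cv2.imwrite("pics/hs.png",A)
E
```

```text
[ 0.57896263 -0.15660305  0.24723215] [ 0.00196699 -0.00618371 -0.99997895] -14.485296406143854 [-0.707  0.315  1.585  0.583  1.568 -0.557]
scene pred cup,mouth,studs [[411.0, 124.2], [404.8, 156.1], [397.5, 144.9], [413.4, 162.4]]
cup [(array([410.1, 124.1]), 0.87), (array([331.6, 152.5]), 0.42)]
cup_mouth [(array([405.5, 156.7]), 0.65)]
cup_stud [(array([395.6, 145.8]), 0.81), (array([269.3, 330. ]), 0.49)]
post_tip [(array([400.3, 169. ]), 0.8)]
ring_center [(array([399., 184.]), 0.88)]
top pred cup,mouth,studs [[390.8, 216.6], [385.3, 223.1], [389.3, 210.9], [382.2, 234.4]]
cup [(array([394.6, 215. ]), 0.57)]
cup_mouth [(array([383.8, 224.3]), 0.56)]
cup_stud [(array([381.9, 230.9]), 0.7), (array([387.8, 214.8]), 0.63)]
post_tip [(array([383.6, 224.4]), 0.68), (array([377.9, 229.7]), 0.52)]
ring_center [(array([382.9, 227.7]), 0.7), (array([367.9, 157.9]), 0.17)]
wrist pred cup,mouth,studs [[315.5, 245.2], [316.1, 286.3], [368.0, 284.1], [264.1, 284.2]]
cup []
cup_mouth []
cup_stud []
post_tip []
ring_center []
delta_pos [-0.0173, 0.0054, -0.007] mm 3.9 rot [-0.00044, 0.00074, 0.00104] deg 0.5
[404 161]
```

View pics/hs.png

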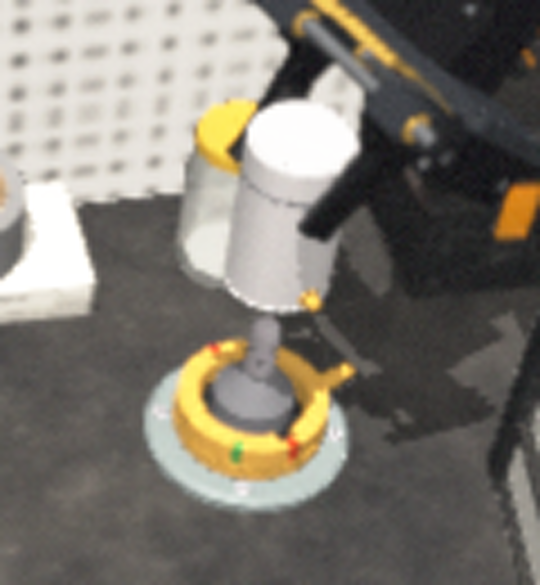

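View pics/h_wrist.png

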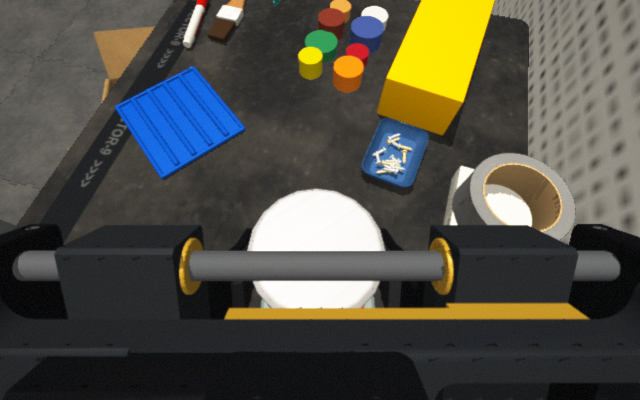

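```bash
python3 - <<'E'
from h import *
for z in(.2,.15,.14):
    p,Rt=cuptarget(np.radians(-15),z);go(p,Rt)
E
```

```text
delta_pos [-0.1553, 0.0052, 0.1708] mm 46.2 rot [-0.00044, 0.00074, 0.00104] deg 0.5
delta_pos [-0.3086, 0.005, 0.3683] mm 96.1 rot [-0.00044, 0.00074, 0.00104] deg 0.5
delta_pos [-0.3393, 0.0049, 0.4078] mm 106.1 rot [-0.00044, 0.00074, 0.00104] deg 0.5
```

>>> apply_moves:
  deltas:
    - {"rot": [-0.0004, 0.0007, 0.001], "delta_pos": [-0.05, 0.005, 0.03], "jaw": 1}
    - {"rot": [-0.0004, 0.0007, 0.001], "delta_pos": [-0.1, 0.005, 0.1], "jaw": 1}
    - {"rot": [-0.0004, 0.0007, 0.001], "delta_pos": [-0.155, 0.005, 0.17], "jaw": 1}
    - {"rot": [-0.0004, 0.0007, 0.001], "delta_pos": [-0.2, 0.005, 0.23], "jaw": 1}
    - {"rot": [-0.0004, 0.0007, 0.001], "delta_pos": [-0.25, 0.005, 0.29], "jaw": 1}
    - {"rot": [-0.0004, 0.0007, 0.001], "delta_pos": [-0.309, 0.005, 0.368], "jaw": 1}
    - {"rot": [-0.0004, 0.0007, 0.001], "delta_pos": [-0.309, 0.005, 0.368], "jaw": 1}
    - {"rot": [-0.0004, 0.0007, 0.001], "delta_pos": [-0.309, 0.005, 0.368], "jaw": 1}

```text
t: 10.9
position: [0.5821, -0.1503, 0.1057]
eef_rot: [-2.096, -1.608, -0.723]
ft_force: [2.2, 0.1, -2.9]
gripper_width: 0.0582
finger_force: 35.0
```

```bash
cat > st.py <<'E'
from h import *
import sys
get_image("top")
s=read_state();c,M,a=cupnow(s);print("cup",c.round(4),"axis",M.round(4),"stud az",a.round(2),"F",s["ft_force"].round(1),"T",s["torque"].round(2),"w",s["gripper_width"].round(4),"t",s["t"])
for v in sys.argv[1:]:
    az,z=[float(k) for k in v.split(",")];print(v);go(*cuptarget(np.radians(az),z))
E
python3 st.py -15,.142 -15,.137 -15,.132
```

```text
Traceback (most recent call last):
  File "st.py", line 4, in <module>
    s=read_state();c,M,a=cupnow(s);print("cup",c.round(4),"axis",M.round(4),"stud az",a.round(2),"F",s["ft_force"].round(1),"T",s["torque"].round(2),"w",s["gripper_width"].round(4),"t",s["t"])
                                                                                                                                                         ^^^^^^^^^^^^^^^^^^^^^^^^
AttributeError: 'float' object has no attribute 'round'
```

```bash
sed -i 's/s\["gripper_width"\].round(4)/round(s["gripper_width"],4)/' st.py; python3 st.py -15,.142 -15,.137 -15,.132
```

```text
cup [ 0.5789 -0.162   0.1495] axis [-7.e-04  4.e-04 -1.e+00] stud az -14.97 F [-0.3  0.  -1.9] T [-0.55  0.07 -0.03] w 0.0581 t 11.0
-15,.142
delta_pos [-0.0232, 0.0007, 0.0294] mm 7.5 rot [-0.00014, -3e-05, -0.0] deg 0.1
-15,.137
delta_pos [-0.0386, 0.0007, 0.049] mm 12.5 rot [-0.00014, -3e-05, -0.0] deg 0.1
-15,.132
delta_pos [-0.054, 0.0007, 0.0687] mm 17.5 rot [-0.00014, -3e-05, -0.0] deg 0.1
```

>>> apply_moves:
  deltas:
    - {"rot": [0, 0, 0], "delta_pos": [-0.01, 0, 0.012], "jaw": 1}
    - {"rot": [0, 0, 0], "delta_pos": [-0.017, 0, 0.02], "jaw": 1}
    - {"rot": [0, 0, 0], "delta_pos": [-0.023, 0, 0.029], "jaw": 1}
    - {"rot": [0, 0, 0], "delta_pos": [-0.028, 0, 0.035], "jaw": 1}
    - {"rot": [0, 0, 0], "delta_pos": [-0.033, 0, 0.041], "jaw": 1}
    - {"rot": [0, 0, 0], "delta_pos": [-0.039, 0, 0.049], "jaw": 1}
    - {"rot": [0, 0, 0], "delta_pos": [-0.042, 0, 0.053], "jaw": 1}
    - {"rot": [0, 0, 0], "delta_pos": [-0.042, 0, 0.053], "jaw": 1}

```text
t: 11.67
position: [0.5824, -0.1508, 0.0941]
eef_rot: [-2.096, -1.611, -0.723]
ft_force: [5.1, 1.8, -1.5]
gripper_width: 0.0582
finger_force: 35.0
```

```bash
python3 st.py -15,.133 -15,.130
```

```text
cup [ 0.5793 -0.1621  0.1365] axis [ 6.e-04 -4.e-04 -1.e+00] stud az -14.99 F [ 4.2  3.3 -1.2] T [ 0.01 -0.81 -0.35] w 0.0586 t 11.7167
-15,.133
delta_pos [-0.0108, -0.0016, 0.0137] mm 3.5 rot [7e-05, 4e-05, 9e-05] deg 0.0
-15,.130
delta_pos [-0.02, -0.0016, 0.0255] mm 6.5 rot [7e-05, 4e-05, 9e-05] deg 0.0
```

```bash
sed -i 's/^POST=.*/POST=np.array([.5802,-.1612])/' h.py; python3 - <<'E'
from h import *
for z in(.134,.131,.128):go(*cuptarget(np.radians(-15),z))
E
```

```text
delta_pos [-0.0034, 0.0031, 0.0131] mm 2.8 rot [7e-05, 4e-05, 9e-05] deg 0.0
delta_pos [-0.0127, 0.0032, 0.0249] mm 5.6 rot [7e-05, 4e-05, 9e-05] deg 0.0
delta_pos [-0.0219, 0.0032, 0.0368] mm 8.6 rot [7e-05, 4e-05, 9e-05] deg 0.0
```

>>> apply_moves:
  deltas:
    - {"rot": [0, 0, 0], "delta_pos": [0.002, 0.003, 0.005], "jaw": 1}
    - {"rot": [0, 0, 0], "delta_pos": [-0.002, 0.003, 0.011], "jaw": 1}
    - {"rot": [0, 0, 0], "delta_pos": [-0.005, 0.003, 0.015], "jaw": 1}
    - {"rot": [0, 0, 0], "delta_pos": [-0.009, 0.003, 0.02], "jaw": 1}
    - {"rot": [0, 0, 0], "delta_pos": [-0.013, 0.003, 0.025], "jaw": 1}
    - {"rot": [0, 0, 0], "delta_pos": [-0.017, 0.003, 0.031], "jaw": 1}
    - {"rot": [0, 0, 0], "delta_pos": [-0.02, 0.003, 0.034], "jaw": 1}
    - {"rot": [0, 0, 0], "delta_pos": [-0.02, 0.003, 0.034], "jaw": 1}

```text
t: 12.38
position: [0.5826, -0.15, 0.0862]
eef_rot: [-2.096, -1.611, -0.722]
ft_force: [-0.7, 0.3, 0.7]
gripper_width: 0.0581
finger_force: 35.0
```

```bash
python3 st.py -15,.128 -15,.119
```

```text
cup [ 0.5796 -0.1613  0.1287] axis [-5.e-04 -1.e-04 -1.e+00] stud az -14.97 F [-2.1  1.   0.6] T [-0.35  0.24 -0.01] w 0.058 t 12.4333
-15,.128
delta_pos [-0.0011, 0.0028, 0.0035] mm 0.9 rot [-0.00011, 4e-05, 3e-05] deg 0.0
-15,.119
delta_pos [-0.0288, 0.0029, 0.0389] mm 9.7 rot [-0.00011, 4e-05, 3e-05] deg 0.0
```

```bash
sed -i 's/^POST=.*/POST=np.array([.5798,-.1611])/' h.py; python3 - <<'E'
from h import *
cur=cuptarget(np.radians(-15),.1187)
print("press");go(*cur)
for a in range(-18,-40,-3):go(*cuptarget(np.radians(a),.1187),cur=cur)
E
```

```text
press
delta_pos [-0.0298, 0.0008, 0.0401] mm 10.0 rot [-0.00011, 4e-05, 3e-05] deg 0.0
delta_pos [-0.0001, 0.0031, -0.0001] mm 0.6 rot [-0.00514, 1e-05, 0.00656] deg 3.0
delta_pos [-0.0003, 0.0061, -0.0002] mm 1.2 rot [-0.01028, 2e-05, 0.01312] deg 6.0
delta_pos [-0.0006, 0.0091, -0.0005] mm 1.8 rot [-0.01542, 3e-05, 0.01968] deg 9.0
delta_pos [-0.001, 0.0122, -0.0008] mm 2.4 rot [-0.02056, 3e-05, 0.02624] deg 12.0
delta_pos [-0.0016, 0.0151, -0.0013] mm 3.1 rot [-0.0257, 4e-05, 0.03279] deg 15.0
delta_pos [-0.0023, 0.0181, -0.0018] mm 3.7 rot [-0.03084, 5e-05, 0.03935] deg 18.0
delta_pos [-0.0031, 0.0209, -0.0025] mm 4.3 rot [-0.03598, 6e-05, 0.04591] deg 21.0
delta_pos [-0.0041, 0.0238, -0.0032] mm 4.9 rot [-0.04112, 7e-05, 0.05247] deg 24.0
```

>>> apply_moves:
  deltas:
    - {"rot": [0, 0, 0], "delta_pos": [-0.005, 0.001, 0.007], "jaw": 1}
    - {"rot": [0, 0, 0], "delta_pos": [-0.01, 0.001, 0.013], "jaw": 1}
    - {"rot": [0, 0, 0], "delta_pos": [-0.015, 0.001, 0.02], "jaw": 1}
    - {"rot": [0, 0, 0], "delta_pos": [-0.02, 0.001, 0.027], "jaw": 1}
    - {"rot": [0, 0, 0], "delta_pos": [-0.025, 0.001, 0.034], "jaw": 1}
    - {"rot": [0, 0, 0], "delta_pos": [-0.03, 0.001, 0.04], "jaw": 1}
    - {"rot": [0, 0, 0], "delta_pos": [-0.03, 0.001, 0.04], "jaw": 1}
    - {"rot": [0, 0, 0], "delta_pos": [-0.03, 0.001, 0.04], "jaw": 1}

```text
t: 13.1
position: [0.5832, -0.1499, 0.0772]
eef_rot: [-2.095, -1.611, -0.723]
ft_force: [-4.3, -0.5, 7.7]
gripper_width: 0.0581
finger_force: 35.0
```

```bash
python3 st.py -15,.1187 -39,.1187
```

```text
cup [ 0.5801 -0.1613  0.1196] axis [ 3.e-04  1.e-04 -1.e+00] stud az -14.95 F [-5.3 -0.7  7.8] T [0.22 0.61 0.36] w 0.0583 t 13.15
-15,.1187
delta_pos [-0.0024, -0.0016, 0.0037] mm 0.9 rot [-5e-05, -3e-05, 0.00014] deg 0.1
-39,.1187
delta_pos [-0.0065, 0.0222, 0.0005] mm 4.6 rot [-0.04118, 3e-05, 0.0526] deg 24.1
```

>>> apply_moves:
  deltas:
    - {"rot": [-0.0051, 0, 0.0066], "delta_pos": [0, 0.001, 0], "jaw": 1}
    - {"rot": [-0.0103, 0, 0.0131], "delta_pos": [0, 0.004, 0], "jaw": 1}
    - {"rot": [-0.0154, 0, 0.0197], "delta_pos": [-0.001, 0.007, 0], "jaw": 1}
    - {"rot": [-0.0206, 0, 0.0262], "delta_pos": [-0.001, 0.01, -0.001], "jaw": 1}
    - {"rot": [-0.0257, 0, 0.0328], "delta_pos": [-0.002, 0.013, -0.001], "jaw": 1}
    - {"rot": [-0.0308, 0, 0.0394], "delta_pos": [-0.002, 0.016, -0.002], "jaw": 1}
    - {"rot": [-0.036, 0, 0.0459], "delta_pos": [-0.003, 0.019, -0.002], "jaw": 1}
    - {"rot": [-0.0411, 0, 0.0525], "delta_pos": [-0.004, 0.022, -0.003], "jaw": 1}

```text
t: 13.82
position: [0.5884, -0.1526, 0.0778]
eef_rot: [-2.466, -1.175, -0.853]
ft_force: [0.3, 0.1, 6.5]
gripper_width: 0.0581
finger_force: 35.0
```

```bash
sed -i 's/^POST=.*/POST=np.array([.5795,-.1611])/' h.py; python3 st.py; python3 - <<'E'
from h import *
cur=cuptarget(np.radians(-39),.1187)
for a in (-42,-45,-48,-51,-54,-57,-60,-62):go(*cuptarget(np.radians(a),.1187),cur=cur)
E
```

```text
cup [ 0.5808 -0.1615  0.1201] axis [ 0.0025 -0.0014 -1.    ] stud az -39.36 F [ 2.5 -1.8  6.5] T [-0.07 -0.4  -0.15] w 0.0585 t 13.8667
delta_pos [-0.0001, 0.0031, -0.0001] mm 0.6 rot [-0.00514, 1e-05, 0.00656] deg 3.0
delta_pos [-0.0003, 0.0061, -0.0002] mm 1.2 rot [-0.01028, 2e-05, 0.01312] deg 6.0
delta_pos [-0.0006, 0.0091, -0.0005] mm 1.8 rot [-0.01542, 3e-05, 0.01968] deg 9.0
delta_pos [-0.001, 0.0122, -0.0008] mm 2.4 rot [-0.02056, 3e-05, 0.02624] deg 12.0
delta_pos [-0.0016, 0.0151, -0.0013] mm 3.1 rot [-0.0257, 4e-05, 0.03279] deg 15.0
delta_pos [-0.0023, 0.0181, -0.0018] mm 3.7 rot [-0.03084, 5e-05, 0.03935] deg 18.0
delta_pos [-0.0031, 0.0209, -0.0025] mm 4.3 rot [-0.03598, 6e-05, 0.04591] deg 21.0
delta_pos [-0.0037, 0.0228, -0.003] mm 4.7 rot [-0.03941, 6e-05, 0.05028] deg 23.0
```

>>> apply_moves:
  deltas:
    - {"rot": [-0.0051, 0, 0.0066], "delta_pos": [0, 0.003, 0], "jaw": 1}
    - {"rot": [-0.0103, 0, 0.0131], "delta_pos": [0, 0.006, 0], "jaw": 1}
    - {"rot": [-0.0154, 0, 0.0197], "delta_pos": [-0.001, 0.009, 0], "jaw": 1}
    - {"rot": [-0.0206, 0, 0.0262], "delta_pos": [-0.001, 0.012, -0.001], "jaw": 1}
    - {"rot": [-0.0257, 0, 0.0328], "delta_pos": [-0.002, 0.015, -0.001], "jaw": 1}
    - {"rot": [-0.0308, 0, 0.0394], "delta_pos": [-0.002, 0.018, -0.002], "jaw": 1}
    - {"rot": [-0.036, 0, 0.0459], "delta_pos": [-0.003, 0.021, -0.002], "jaw": 1}
    - {"rot": [-0.0385, 0, 0.0493], "delta_pos": [-0.004, 0.023, -0.003], "jaw": 1}

```text
t: 14.53
position: [0.5912, -0.1561, 0.0779]
eef_rot: [-2.741, -0.694, -0.948]
ft_force: [-1.5, 0.5, 6.9]
gripper_width: 0.0582
finger_force: 35.0
```

```bash
python3 st.py -61,.1187 -60.5,.122 -60.5,.125;python3 -c "
from h import *
print(read_state()['joint_positions'].round(3))"
```

```text
cup [ 0.5808 -0.1615  0.1203] axis [ 0.0018 -0.0016 -1.    ] stud az -61.71 F [-1.4 -0.8  6.3] T [ 0.09 -0.13  0.03] w 0.058 t 14.5833
-61,.1187
delta_pos [-0.0088, -0.0062, 0.0032] mm 2.2 rot [0.00151, -0.00013, -0.00134] deg 0.7
-60.5,.122
delta_pos [0.0014, -0.0067, -0.0098] mm 2.4 rot [0.00236, -0.00013, -0.00243] deg 1.2
-60.5,.125
delta_pos [0.0106, -0.0067, -0.0216] mm 5.0 rot [0.00236, -0.00013, -0.00243] deg 1.2
[-0.729  0.16   2.053  0.856  0.877 -0.205]
```

>>> apply_moves:
  deltas:
    - {"rot": [0.001, 0, -0.0012], "delta_pos": [0.003, 0, -0.004], "jaw": 1}
    - {"rot": [0.0015, 0, -0.0018], "delta_pos": [0.006, 0, -0.008], "jaw": 1}
    - {"rot": [0.0015, 0, -0.0018], "delta_pos": [0.009, 0, -0.012], "jaw": 1}
    - {"rot": [0.0015, 0, -0.0018], "delta_pos": [0.012, 0, -0.016], "jaw": 1}
    - {"rot": [0.0015, 0, -0.0018], "delta_pos": [0.015, 0, -0.02], "jaw": 1}
    - {"rot": [0.0015, 0, -0.0018], "delta_pos": [0.018, 0, -0.024], "jaw": 1}
    - {"rot": [0.0015, 0, -0.0018], "delta_pos": [0.018, 0, -0.024], "jaw": 1}
    - {"rot": [0.0015, 0, -0.0018], "delta_pos": [0.018, 0, -0.024], "jaw": 1}

```text
t: 15.25
position: [0.5903, -0.1561, 0.0826]
eef_rot: [-2.73, -0.716, -0.941]
ft_force: [2.6, -0.2, 3.5]
gripper_width: 0.0581
finger_force: 35.0
```

```bash
python3 st.py
```

```text
cup [ 0.58   -0.1617  0.1248] axis [-8.e-04 -6.e-04 -1.e+00] stud az -60.68 F [ 2.1 -0.5  4. ] T [-0.16 -0.42 -0.1 ] w 0.0582 t 15.3
```

>>> apply_moves:
  deltas:
    - {"rot": [0, 0, 0], "delta_pos": [0.003, 0, -0.004], "jaw": 1}
    - {"rot": [0, 0, 0], "delta_pos": [0.006, 0, -0.008], "jaw": 1}
    - {"rot": [0, 0, 0], "delta_pos": [0.006, 0, -0.008], "jaw": 1}
    - {"rot": [0, 0, 0], "delta_pos": [0.006, 0, -0.008], "jaw": 1}
    - {"rot": [0, 0, 0], "delta_pos": [0.006, 0, -0.008], "jaw": 1}
    - {"rot": [0, 0, 0], "delta_pos": [0.006, 0, -0.008], "jaw": 1}
    - {"rot": [0, 0, 0], "delta_pos": [0.006, 0, -0.008], "jaw": 1}
    - {"rot": [0, 0, 0], "delta_pos": [0.006, 0, -0.008], "jaw": 1}

```text
t: 15.97
position: [0.5899, -0.1558, 0.0842]
eef_rot: [-2.73, -0.716, -0.94]
ft_force: [0.4, -0.9, 1.7]
gripper_width: 0.058
finger_force: 35.0
```

```bash
python3 st.py
```

```text
cup [ 0.5797 -0.1615  0.1266] axis [-1.5e-03 -1.0e-04 -1.0e+00] stud az -60.66 F [ 1.6 -1.6  3.2] T [-0.51 -0.05 -0.15] w 0.0583 t 16.0167
```

>>> apply_moves:
  deltas:
    - {"rot": [0, 0, 0], "delta_pos": [0.003, 0, -0.004], "jaw": 1}
    - {"rot": [0, 0, 0], "delta_pos": [0.006, 0, -0.008], "jaw": 1}
    - {"rot": [0, 0, 0], "delta_pos": [0.006, 0, -0.008], "jaw": 1}
    - {"rot": [0, 0, 0], "delta_pos": [0.006, 0, -0.008], "jaw": 1}
    - {"rot": [0, 0, 0], "delta_pos": [0.006, 0, -0.008], "jaw": 1}
    - {"rot": [0, 0, 0], "delta_pos": [0.006, 0, -0.008], "jaw": 1}
    - {"rot": [0, 0, 0], "delta_pos": [0.006, 0, -0.008], "jaw": 1}
    - {"rot": [0, 0, 0], "delta_pos": [0.006, 0, -0.008], "jaw": 1}

```text
t: 16.68
position: [0.5894, -0.1557, 0.0849]
eef_rot: [-2.731, -0.715, -0.938]
ft_force: [6.5, -2.6, -8.7]
gripper_width: 0.0586
finger_force: 35.0
```

```bash
python3 st.py
```

```text
cup [ 0.5793 -0.1614  0.1273] axis [-2.9e-03 -5.0e-04 -1.0e+00] stud az -60.69 F [ 6.7 -2.3 -7.9] T [-1.16 -0.3  -0.48] w 0.0582 t 16.7333
```

>>> apply_moves:
  deltas:
    - {"rot": [0, 0, 0], "delta_pos": [-0.005, 0, 0.006], "jaw": 1}
    - {"rot": [0, 0, 0], "delta_pos": [-0.005, 0, 0.006], "jaw": 1}
    - {"rot": [0, 0, 0], "delta_pos": [-0.005, 0, 0.006], "jaw": -1}
    - {"rot": [0, 0, 0], "delta_pos": [-0.005, 0, 0.006], "jaw": -1}
    - {"rot": [0, 0, 0], "delta_pos": [-0.005, 0, 0.006], "jaw": -1}
    - {"rot": [0, 0, 0], "delta_pos": [-0.005, 0, 0.006], "jaw": -1}
    - {"rot": [0, 0, 0], "delta_pos": [-0.005, 0, 0.006], "jaw": -1}
    - {"rot": [0, 0, 0], "delta_pos": [-0.005, 0, 0.006], "jaw": -1}

```text
t: 17.4
position: [0.5897, -0.1555, 0.0846]
eef_rot: [-2.729, -0.716, -0.939]
ft_force: [0.7, 0.6, 0.5]
gripper_width: 0.0847
finger_force: 0.0
```

```bash
python3 st.py
```

```text
cup [ 0.5796 -0.1613  0.127 ] axis [-1.5e-03  2.0e-04 -1.0e+00] stud az -60.65 F [ 0.8 -0.3 -0.8] T [-0.19  0.31 -0.04] w 0.0856 t 17.45
```

>>> apply_moves:
  deltas:
    - {"rot": [0, 0, 0], "delta_pos": [0, 0, -0.08], "jaw": -1}
    - {"rot": [0, 0, 0], "delta_pos": [0, 0, -0.2], "jaw": -1}
    - {"rot": [0, 0, 0], "delta_pos": [0, 0, -0.35], "jaw": -1}
    - {"rot": [0, 0, 0], "delta_pos": [0, 0, -0.5], "jaw": -1}
    - {"rot": [0, 0, 0], "delta_pos": [0, 0, -0.65], "jaw": -1}
    - {"rot": [0, 0, 0], "delta_pos": [0, 0, -0.7], "jaw": -1}
    - {"rot": [0, 0, 0], "delta_pos": [0, 0, -0.7], "jaw": -1}
    - {"rot": [0, 0, 0], "delta_pos": [0, 0, -0.7], "jaw": -1}

```text
t: 18.12
position: [0.515, -0.1985, 0.1948]
eef_rot: [-2.73, -0.715, -0.941]
ft_force: [-0.3, 0.4, -0.5]
gripper_width: 0.087
finger_force: 0.0
```

```bash
python3 - <<'E'
from h import *
R_=[]
for c in("scene","top","wrist"):
    im=get_image(c);i=camera_info(c);cv2.imwrite(f"pics/f_{c}.png",im)
    d=landmark_of(c,"cup")[:1];print(c,d,"pred .125",proj(c,[.5795,-.1613,.125],i).round(1),"pred .122/.129",proj(c,[[.5795,-.1613,.122],[.5795,-.1613,.129]],i).round(1).tolist())
    if d:R_.append(ray(c,d[0]["xy"],i))
    print([(np.round(x["xy"],1),round(x["confidence"],2)) for x in landmark_of(c,"cup_stud")[:2]])
print(tri(R_))
im=cv2.imread("pics/f_scene.png");u=proj("scene",[.579,-.162,.07])[0].astype(int)
A=im[u[1]-50:u[1]+50,u[0]-45:u[0]+45]
i=camera_info("wrist");w=cv2.imread("pics/f_wrist.png");v=proj("wrist",[.579,-.162,.07],i)[0].astype(int);print(v)
v=np.clip(v,[70,62],[569,337])
B=w[v[1]-62:v[1]+62,v[0]-70:v[0]+70]
cv2.imwrite("pics/f.png",np.hstack([cv2.resize(A,(360,400),interpolation=cv2.INTER_CUBIC),cv2.resize(B,(440,400),interpolation=cv2.INTER_CUBIC)]))
E
```

```text
scene [{'xy': [403.9, 158.5], 'confidence': 0.63}] pred .125 [[404.8 160.1]] pred .122/.129 [[404.6, 160.9], [405.0, 159.0]]
[(array([400.6, 176.5]), 0.73)]
top [{'xy': [388.1, 222.9], 'confidence': 0.73}] pred .125 [[385.8 224.1]] pred .122/.129 [[385.6, 224.3], [386.0, 223.9]]
[(array([390.3, 227.1]), 0.74), (array([213.4, 221.9]), 0.63)]
wrist [{'xy': [319.1, 182.1], 'confidence': 0.81}] pred .125 [[317.6 185.4]] pred .122/.129 [[317.6, 187.0], [317.7, 183.2]]
[(array([347.8, 223.7]), 0.89), (array([20.6, 76.3]), 0.33)]
(array([ 0.58284441, -0.16376989,  0.12746044]), [np.float64(0.0018592354914235424), np.float64(0.0037437757909328036), np.float64(0.002569074472505605)])
[317 210]
```

View pics/f.png

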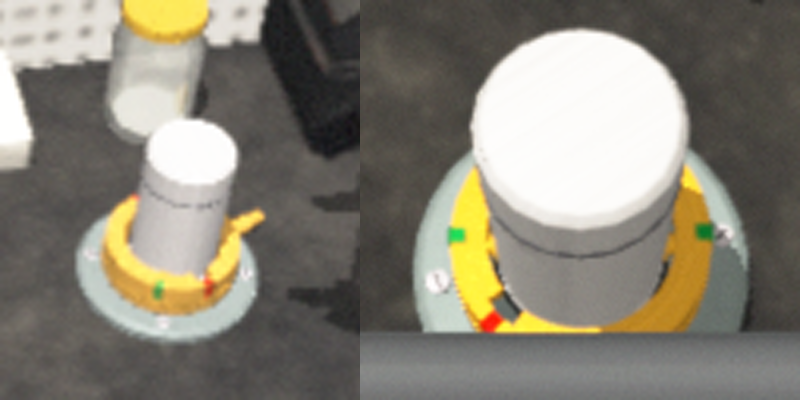

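```bash
python3 -c "
from station import *
print(sign_off())"
```

```text
the job is handed in; nothing more can be done
None
```

The cup stands mouth down on the post, locked in the ring at about 46° from the gaps: an upward tug met about 8 N before I let go. The arm is clear of the cup, nothing else on the bench was touched as far as I could tell, and the job is handed in; no verdict was returned.

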